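# Restock the front-desk caddy

### The job

Restock the black desk caddy: set the stapler in its long slot, the full note block in its square recess, the full tape roll flat in its large round recess and the rubber stamp, handle up, in its small round recess, each resting on the recess floor. Set things down rather than dropping them, and leave the nearly used-up tape roll and the thin, fanned leftover pad where they lie on the desk.

Things in the scene. Friction and masses are not known exactly. Their poses are not given: they have to be found in the camera images.
- stapler: Compact black stapler standing on its base on the desk, 88 mm long (its x) x 26 mm wide (its y) x 42 mm high; the upper arm, 24 mm wide, spans heights 26 to 42 mm over nearly the full length, steel below it, hinge end at -x. Origin: centre of the underside. About 0.12 kg.
- note_block: Full cream note block, a rigid square 50 x 50 mm (its x and y) and 40 mm high. Origin: centre of the underside. About 0.09 kg.
- tape_full: Full roll of tan tape lying flat: outer diameter 56 mm, hole 26 mm, 25 mm high. Origin: centre of the underside, z along the roll's axis. About 0.07 kg.
- stamp: Rubber stamp standing upright, 60 mm high: black round base of 38 mm diameter and 14 mm high, turned wooden handle above it, waist 16 mm wide at height 28 mm, bulb 24 to 25 mm wide at heights 40 to 52 mm. Origin: centre of the underside, z along the handle. About 0.06 kg.
- tape_used: Look-alike that stays: nearly used-up roll of the same tape lying flat, outer diameter only 35 mm, hole 26 mm, 25 mm high. Origin: centre of the underside.
- pad_stub: Look-alike that stays: thin leftover of a note block, 50 x 50 mm sheets fanned a little askew, only 12 mm high. Origin: centre of the underside.
- insert_slot: One of four grey plates, 124 (its x) x 96 (its y) x 11 mm, lying side by side two by two in the black caddy, fixed, in any order. Origin: centre of the plate's underside, 6 mm above the desk; the recess is centred on it, 8 mm deep, its dark floor 3 mm above the origin and the plate's top 11 mm above it. The caddy's rim stands 1 mm lower than the plates' tops. Recess: a long slot 108 mm along x by 46 mm along y, for the stapler, either way round.
- insert_square: One of four grey plates, 124 (its x) x 96 (its y) x 11 mm, lying side by side two by two in the black caddy, fixed, in any order. Origin: centre of the plate's underside, 6 mm above the desk; the recess is centred on it, 8 mm deep, its dark floor 3 mm above the origin and the plate's top 11 mm above it. The caddy's rim stands 1 mm lower than the plates' tops. Recess: a square of 70 x 70 mm, sides along x and y, for the note block.
- insert_big_round: One of four grey plates, 124 (its x) x 96 (its y) x 11 mm, lying side by side two by two in the black caddy, fixed, in any order. Origin: centre of the plate's underside, 6 mm above the desk; the recess is centred on it, 8 mm deep, its dark floor 3 mm above the origin and the plate's top 11 mm above it. The caddy's rim stands 1 mm lower than the plates' tops. Recess: round, 76 mm in diameter, for the full tape roll.
- insert_small_round: One of four grey plates, 124 (its x) x 96 (its y) x 11 mm, lying side by side two by two in the black caddy, fixed, in any order. Origin: centre of the plate's underside, 6 mm above the desk; the recess is centred on it, 8 mm deep, its dark floor 3 mm above the origin and the plate's top 11 mm above it. The caddy's rim stands 1 mm lower than the plates' tops. Recess: round, 58 mm in diameter, for the rubber stamp.
Mind the look-alikes: they are no part of the job. Leave any red look-alike of the stapler alone. Leave any turquoise look-alike of the stamp alone.

How it is judged:
At the end, for the whole second after the job is handed in: Stapler, note block, full tape roll and stamp each rest, upright (within 0.12 rad) and still, on the floor of their own recess (origin less than 6.5 mm above the insert's origin and within 15 mm of it horizontally), and the used-up roll and the leftover pad lie within 20 mm of where they were (horizontal distance between stapler and insert_slot below 0.015 m and z of stapler in the frame of insert_slot between 0 and 0.0065 m and not (angle between stapler's own z axis and vertical above 0.12 rad) and linear speed of each of stapler, note_block, tape_full, stamp below 0.02 m/s and horizontal distance between note_block and insert_square below 0.015 m and z of note_block in the frame of insert_square between 0 and 0.0065 m and not (angle between note_block's own z axis and vertical above 0.12 rad) and horizontal distance between tape_full and insert_big_round below 0.015 m and z of tape_full in the frame of insert_big_round between 0 and 0.0065 m and not (angle between tape_full's own z axis and vertical above 0.12 rad) and horizontal distance between stamp and insert_small_round below 0.015 m and z of stamp in the frame of insert_small_round between 0 and 0.0065 m and not (angle between stamp's own z axis and vertical above 0.12 rad) and distance of each of tape_used, pad_stub from where it was at the start of the episode below 0.02 m); the robot touches nothing.
It fails at once if one of the four things is dropped (falls free faster than 0.9 m/s, about 40 mm of fall) ((linear speed of stapler above 0.9 m/s and contact force between stapler and the fingers below 0.01 N) or (linear speed of note_block above 0.9 m/s and contact force between note_block and the fingers below 0.01 N) or (linear speed of tape_full above 0.9 m/s and contact force between tape_full and the fingers below 0.01 N) or (linear speed of stamp above 0.9 m/s and contact force between stamp and the fingers below 0.01 N)).
It fails at once if the nearly used-up tape roll is shifted more than 30 mm (distance of tape_used from where it was at the start of the episode above 0.03 m).
It fails at once if the leftover pad is shifted more than 30 mm (distance of pad_stub from where it was at the start of the episode above 0.03 m).
It also fails if it takes over 106 s, if anything falls off the work surface, if the arm or the gripper's body presses on something with over 40 N, if the wrist force passes 120 N, or if a joint passes its speed limit or range.

### The arm

A 6-joint arm with a two-finger parallel gripper is mounted at the origin on the work surface. World frame = base frame: x ahead of the robot, y to its left, z up, the work surface at z = 0. Lengths are in m, angles in rad, forces in N, time in s.
With the tool pointing down it reaches from about 0.425 to 0.95 m from the base axis. Payload 3.5 kg.
Tool frame: the origin (TCP) lies midway between the tips of the shut fingers; the grasp point (between the pads) lies ctrl.grasp_offset behind it (ctrl.grasp_offset is the distance from the TCP to the grasp point, in m); x points along the fingers, y is the direction in which the jaws open and shut, and the axes are right-handed (so a half turn about x gives the same grasp; the last joint's range is limited). The gripper opens to 85 mm and grips with 20 to 120 N. Pads are 22 mm wide; open, the fingers measure 114 mm over their backs; the gripper's body (76 mm by 85 mm) begins 54 mm behind the grasp point. The pads swing forward as they close: fully open they stand 13 mm farther back than shut.
Start: joints at [-1.449, 0.286, 1.577, -0, 1.279, -0.15], TCP at [0.181, -0.65, 0.231] pointing down, gripper open.
Joint ranges: [-2.77, 2.77], [-0.9, 2.22], [0.21, 2.48], [-1.53, 4.67], [0.24, 2.81], [-2.84, 2.84]. Speed limits (rad/s): [2.79, 2.79, 3.14, 3.14, 3.14, 3.14].

### API

Orientations are given as a unit quaternion [x, y, z, w].
In Python, from plant import readout, read_camera, sign_off, ctrl gives the robot as it stands.
- The arm moves only by the tool drive_tool, never from a script. Its argument "steps" is a list of rows, each a list of 5 numbers: the shift along the tool's x, y, z in cm, then the turn about the tool's x in degrees, then the opening, from 0 (shut) to 1 (fully open). A call has 1 to 10 rows; each row shifts and turns the commanded pose from where the row before left it, along the tool's axes as they then stand; what a row does not reach is not made up. A row lasts 1/10 s, in which the tool goes at most 50 mm and 8.59 degrees, less where a joint would pass 70% of its speed; a pose out of reach is approached as far as the arm can. A call is refused whole if a number of a shift passes 5 or a number of a turn 8.59, either way. A call with a gripper value outside its range is refused whole. The fingers move at their own pace and stop on an object; "force" is the grip in N (left out, the last holds). Time passes only in rows, so rows that do not move let the fingers close. It gives the time, the measured TCP pose, the force and the opening at its end, in the units of the state.
- readout.get_state(): the state, without advancing time (a new reading comes with each control period).
- read_camera(name): name is "scene" or "top" or "wrist"; returns a dict with "frame" (400x640x3 uint8, red, green, blue), "vertical_fov" (degrees; the focal length in pixels is half the picture's height over the tangent of half this angle, whatever the lens; pixels are square), "cx", "cy" (the principal point, pixels), "k1" (the pictures are not rectified: a ray, as slopes to the right and down, at radius r is drawn at 1 + k1 r^2 times it, then the intrinsics apply), "eye" and "orientation" of the camera in the world. Camera axes: x right, y up, looking along -z (the intrinsics and any distortion apply to the point x, -y, -z); pixel columns grow to the right and rows downward; lengths in m; the calibration is good to about 2 mm. A picture is of the moment at which its call begins. There is no depth.
- sign_off(): hands the job in, once; it reports no verdict.
The state is a dict: "time": time; "qpos": joint angles; "dq": joint speeds; "joint_efforts": joint torques, N m; "eef_pos": TCP position; "tcp_rot": TCP orientation; "contact_force": force on the tool from outside, world axes, zero at the start; "wrist_torque": the same for the moment, N m; "opening": opening from 0.0 (shut) to 1.0 (fully open).
Only numpy, scipy, OpenCV 4.12 (cv2) and the standard library are available. Lean on these libraries where they do the work, as an engineer would, in place of code of your own. Each camera call takes 0.05 s, during which the arm holds its last target. There are 200 camera calls.

## Working session

There is one attempt and no reset: what is moved stays moved. The work goes in short steps, Python scripts to look and compute and a tool call to move; the robot and the scene stay as the last step left them, time stands still between calls to the robot, and variables do not carry over. Pictures are saved under pics/ and viewed, about 12 in all and at most 16, crops included, and the job is handed in when it is done.

Besides the shell and the picture viewer there is one more tool, called after "Request:" as name(argument=value, ...) on one line, values as JSON. drive_tool: Moves the arm, as the interface text tells. Its arguments: {"type":"object","properties":{"steps":{"type":"array","items":{"type":"array","items":{"type":"number"}}},"force":{"type":"number"}},"required":["steps"]}

```bash
ls; mkdir -p pics; cat > h.py <<'E'
import numpy as np, cv2
from plant import readout, read_camera, sign_off, ctrl
from scipy.spatial.transform import Rotation as R
def shot(name,fn):
    c=read_camera(name); cv2.imwrite('pics/'+fn,c['frame'][:,:,::-1]); 
    np.save('pics/'+fn+'.npy',{k:v for k,v in c.items()},allow_pickle=True); return c
def load(fn): return np.load('pics/'+fn+'.npy',allow_pickle=True).item()
def K(c):
    f=200/np.tan(np.radians(c['vertical_fov'])/2); return f
def p2w(c,u,v,z):
    f=K(c); xd=(u-c['cx'])/f; yd=(v-c['cy'])/f
    rd=np.hypot(xd,yd); r=rd
    for _ in range(30): r=rd/(1+c['k1']*r*r)
    s=r/rd if rd>0 else 1
    d=R.from_quat(c['orientation']).apply([xd*s,-yd*s,-1.]); e=np.array(c['eye'])
    return e+d*(z-e[2])/d[2]
def w2p(c,p):
    q=R.from_quat(c['orientation']).inv().apply(np.array(p)-c['eye'])
    x,y=q[0]/-q[2],-q[1]/-q[2]; s=1+c['k1']*(x*x+y*y); f=K(c)
    return np.array([c['cx']+f*x*s,c['cy']+f*y*s])
E
python3 - <<'E'
from h import *
print(readout.get_state(),ctrl.grasp_offset)
for n in ['top','scene']:
    c=shot(n,n+'0.png'); print({k:v for k,v in c.items() if k!='frame'})
E
```

```text
pics
{'time': 0.0, 'qpos': array([-1.44900381e+00,  2.87203239e-01,  1.57819426e+00,  1.55442695e-05,
        1.27860228e+00, -1.49983463e-01]), 'dq': array([-0.00030872,  0.00140668,  0.00017645, -0.0002556 , -0.00083427,
        0.00133399]), 'joint_efforts': array([-7.40454325e-04, -4.05986452e+01, -2.92626715e+01, -1.79539520e-04,
        5.82563662e-03,  3.23519068e-06]), 'eef_pos': array([ 0.18115999, -0.64954531,  0.22991278]), 'tcp_rot': array([ 0.70060523,  0.09664112, -0.70057072,  0.09493934]), 'contact_force': array([-1.07394695,  0.30843018, -0.08776721]), 'wrist_torque': array([0.01167792, 0.03245907, 0.02136645]), 'opening': 0.9981574493182714} 0.0187
{'vertical_fov': 53.69406086911267, 'cx': 324.8819586862879, 'cy': 205.00822375195142, 'k1': -0.09668809947146814, 'eye': array([0.44257861, 0.05527818, 1.15543282]), 'orientation': array([-0.05141958,  0.06023438,  0.71131508, -0.69839724])}
{'vertical_fov': 53.83035145664069, 'cx': 316.7432760263918, 'cy': 202.29935036675343, 'k1': -0.0009087404972118422, 'eye': array([1.22751758, 0.45637643, 0.50553661]), 'orientation': array([0.22839634, 0.41837345, 0.77849717, 0.40833922])}
```

```bash
python3 - <<'E'
from h import *
a=cv2.imread('pics/top0.png'); cv2.imwrite('pics/top0b.png',cv2.resize(a,(800,500),interpolation=cv2.INTER_CUBIC))
E
```

```text
(no output)
```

View pics/top0b.png

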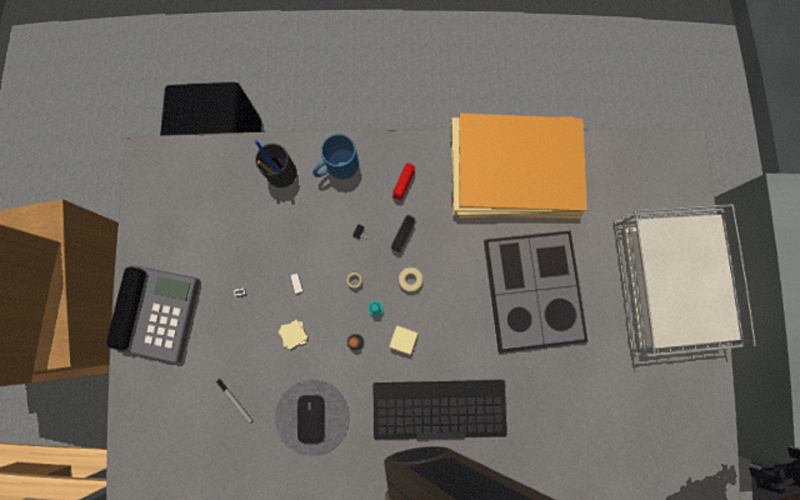

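View pics/scene0.png

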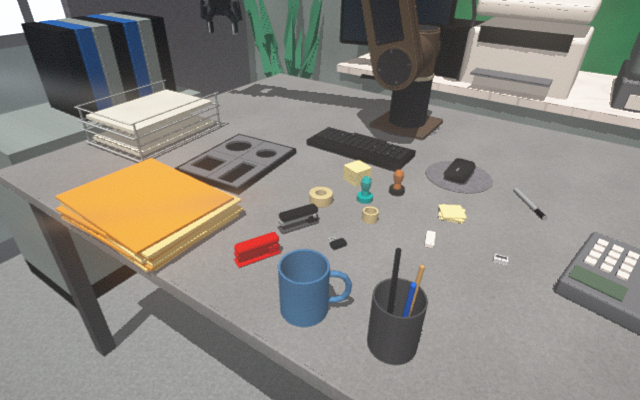

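The top view (800×500) shows these candidates:
- **Stapler:** black at (403,234), against red at (403,181) and a binder clip at (360,231).
- **Tape:** full roll at (411,280), against the used roll at (355,281).
- **Stamp:** wooden at (355,342), against turquoise at (376,309).
- **Note block:** full at (404,341), against the fanned pad at (293,334).
- **Caddy:** slot top-left, square top-right, small round bottom-left, big round bottom-right.

Next, one close crop to check these choices.

```bash
python3 - <<'E'
from h import *
a=cv2.imread('pics/top0.png')[165:295,270:480]
b=cv2.resize(a,None,fx=3.8,fy=3.8,interpolation=cv2.INTER_CUBIC); b=cv2.convertScaleAbs(b,alpha=1.5)
for u in range(270,480,20): cv2.putText(b,str(u),(int((u-270)*3.8),8),0,.3,(0,255,255)); cv2.line(b,(int((u+.5-270)*3.8),10),(int((u+.5-270)*3.8),16),(0,255,255))
for v in range(170,295,20): cv2.putText(b,str(v),(0,int((v+.5-165)*3.8)),0,.3,(0,255,255))
cv2.imwrite('pics/crop1.png',b)
E
```

```text
(no output)
```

View pics/crop1.png

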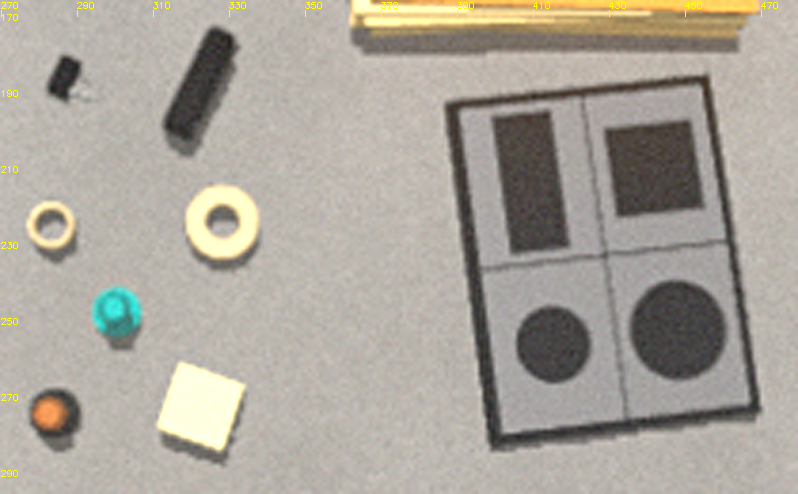

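The crop confirms the choices: black stapler (200,85), full roll (222,221), brown stamp (50,412) and full block (201,407). Next I turn these into positions.

```bash
python3 - <<'E'
from h import *
c=load('top0.png')
def P(x,y,z): return p2w(c,270+(x+.5)/3.8-.5,165+(y+.5)/3.8-.5,z)[:2]
def poly(n,pts,z):
    q=np.array([P(*p,z) for p in pts]); d=np.diff(np.r_[q,q[:1]],axis=0)
    print(n,q.mean(0).round(4),'len',np.hypot(*d.T).round(4),'ang',np.degrees(np.arctan2(d[:,1],d[:,0])).round(1))
poly('stapler',[(212,27),(238,41),(192,138),(165,126)],.042)
poly('note',[(181,362),(245,383),(222,449),(158,428)],.04)
poly('slot',[(492,117),(549,111),(570,247),(512,254)],.017)
poly('square',[(604,130),(690,120),(704,206),(617,217)],.017)
poly('caddy',[(447,104),(707,77),(759,409),(495,447)],.016)
for n,x,y,z in [('tape',222,220,.025),('tape_in',222,217,.025),('used',51,225,.025),('stampbulb',48,411,.055),('stampbase',54,415,.014),('small',553,344,.017),('big',678,330,.017),('center',605,255,.017),('turq bulb',116,306,.055),('clip',70,78,.01)]: print(n,P(x,y,z).round(4))
print(np.hypot(*(P(186,221,.025)-P(259,221,.025))),np.hypot(*(P(30,415,.014)-P(79,415,.014))))
s=readout.get_state(); print(R.from_quat(s['tcp_rot']).as_matrix().round(3))
E
```

```text
stapler [0.6742 0.0447] len [0.0226 0.0826 0.0223 0.0845] ang [-119.9  154.    64.7  -25.9]
note [0.4329 0.0494] len [0.0496 0.0509 0.0493 0.051 ] ang [-109.2  159.4   70.9  -20.3]
slot [ 0.5975 -0.2076] len [0.0451 0.1068 0.0454 0.1072] ang [ -84.9 -174.3   95.6    5.5]
square [ 0.6064 -0.3049] len [0.0693 0.0681 0.0696 0.0684] ang [ -84.4 -174.6   95.9    5.1]
caddy [ 0.5385 -0.2612] len [0.2082 0.2599 0.2064 0.2641] ang [ -84.9 -174.9   96.3    5.5]
tape [0.5714 0.0313]
tape_in [0.5737 0.0312]
used [0.5699 0.1607]
stampbulb [0.431  0.1608]
stampbase [0.4275 0.1602]
small [ 0.4728 -0.2184]
big [ 0.481  -0.3159]
center [ 0.5397 -0.2623]
turq bulb [0.5062 0.1106]
clip [0.6864 0.147 ]
0.05529024440451253 0.03684308261342781
[[-0.     0.268 -0.963]
 [ 0.002 -0.963 -0.268]
 [-1.    -0.002 -0.   ]]
```

```bash
cat >> h.py <<'E'
def st(): 
    s=readout.get_state(); M=R.from_quat(s['tcp_rot']).as_matrix(); return s,np.array(s['eef_pos']),np.degrees(np.arctan2(M[1,1],M[0,1]))
def plan(x,y,z,psi):
    "turn to psi first, then shifts in tool axes (cm), for that psi"
    s,p,a=st(); t=(a-psi+180)%360-180; d=(np.array([x,y,z])-p)*100; c,n=np.cos(np.radians(psi)),np.sin(np.radians(psi))
    print('at',p.round(4),'psi',a.round(1),'turn',round(t,1),'x %.2f y %.2f z %.2f'%(-d[2],c*d[0]+n*d[1],n*d[0]-c*d[1]),'open',round(s['opening'],3),'t',s['time'],'F',s['contact_force'].round(1))
E
python3 -c "
from h import *
plan(.6742,.0447,.15,-116)"
```

```text
at [ 0.1812 -0.6496  0.23  ] psi -74.4 turn 41.6 x 8.00 y -84.02 z -13.88 open 1.002 t 0.1 F [-0.2  0.  -0.1]
```

Request:
drive_tool(steps=[[0, 0, 0, 8.3, 1], [0, 0, 0, 8.3, 1], [0, 0, 0, 8.3, 1], [0, 0, 0, 8.3, 1], [0, 0, 0, 8.3, 1]], force=40)

```text
time: 0.6
eef_pos: [0.1812, -0.6498, 0.2305]
tcp_rot: [-0.688, 0.16, 0.689, 0.161]
contact_force: [-0.1, -0.4, 0.6]
opening: 0.999
```

Request:
drive_tool(steps=[[0, -4.6, -0.7, 0, 1], [0, -4.6, -0.7, 0, 1], [0, -4.6, -0.7, 0, 1], [0, -4.6, -0.7, 0, 1], [0, -4.6, -0.7, 0, 1], [0, -4.6, -0.7, 0, 1], [0, -4.6, -0.7, 0, 1], [0, -4.6, -0.7, 0, 1], [0, -4.6, -0.7, 0, 1], [0, -4.6, -0.7, 0, 1]])

```text
time: 1.6
eef_pos: [0.4458, -0.2652, 0.231]
tcp_rot: [-0.689, 0.159, 0.689, 0.159]
contact_force: [0.8, -0.0, 1.1]
opening: 0.998
```

Request:
drive_tool(steps=[[0, -4.6, -0.8, 0, 1], [0, -4.6, -0.8, 0, 1], [0, -4.6, -0.8, 0, 1], [0, -4.6, -0.8, 0, 1], [0, -4.6, -0.8, 0, 1], [0, -4.6, -0.8, 0, 1], [0, -4.6, -0.8, 0, 1], [0, -4.6, -0.8, 0, 1], [0, 0, 0, 0, 1], [0, 0, 0, 0, 1]])

```text
time: 2.6
eef_pos: [0.6636, 0.0369, 0.2301]
tcp_rot: [-0.689, 0.158, 0.69, 0.158]
contact_force: [0.3, -0.4, -0.5]
opening: 0.996
```

```bash
python3 -c "
from h import *
c=shot('wrist','w1.png')
plan(.6742,.0447,.1,-116)
print(w2p(c,[.6742,.0447,.042]),w2p(c,[.5714,.0313,.025]))"
```

```text
at [0.6633 0.0359 0.2304] psi -115.9 turn 0.1 x 13.04 y -1.27 z -0.60 open 1.003 t 2.65 F [-0.3 -0.4  0.4]
[313.58554351 169.85377571] [356.47491276 229.49830001]
```

View pics/w1.png

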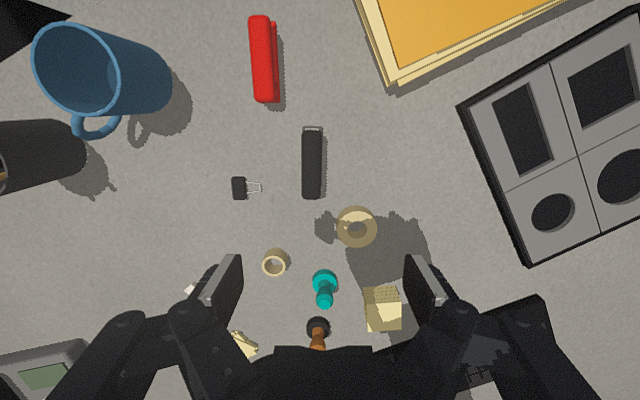

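```bash
python3 - <<'E'
from h import *
c=load('w1.png')
for u,v,z in [(312,130,.042),(312,163,.042),(312,198,.0),(312,198,.03),(356,227,.025),(273,261,.025)]: print(u,v,z,p2w(c,u,v,z).round(4))
print(c['eye'],K(c))
for p in [(.6742+.0395,.0447-.0193,.042),(.6742-.0395,.0447+.0193,.042),(.6742-.0395,.0447+.0193,.0)]: print(w2p(c,p))
b=c['frame'][110:260,220:400,::-1]; b=cv2.resize(b,None,fx=4,fy=4,interpolation=cv2.INTER_CUBIC); cv2.imwrite('pics/w1c.png',cv2.convertScaleAbs(b,alpha=1.8))
E
```

```text
312 130 0.042 [0.7168 0.0256 0.042 ]
312 163 0.042 [0.6825 0.0427 0.042 ]
312 198 0.0 [0.6309 0.0701 0.    ]
312 198 0.03 [0.6396 0.0646 0.03  ]
356 227 0.025 [0.5751 0.0304 0.025 ]
273 261 0.025 [0.5779 0.1572 0.025 ]
[0.73892561 0.00149463 0.3726049 ] 281.3022423159982
[313.33582673 132.41532577]
[313.81521206 204.25010684]
[314.69518999 193.87799784]
```

View pics/w1c.png

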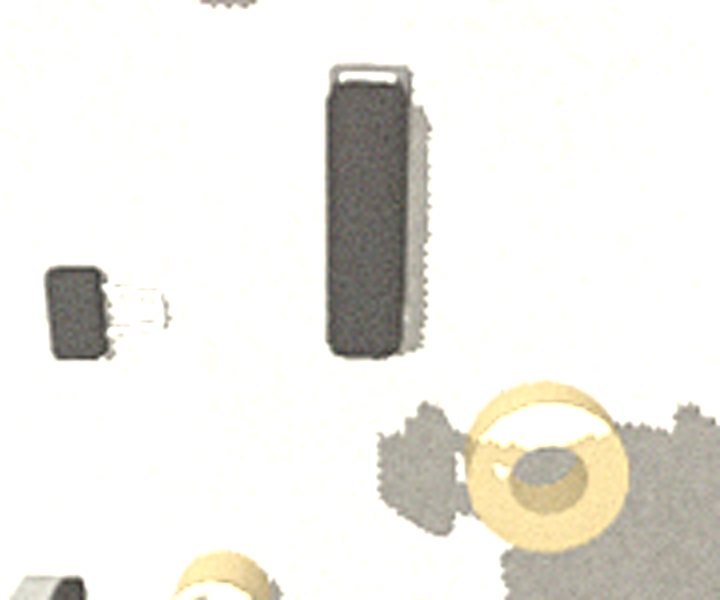

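Wrist view: the stapler's top face runs from (311,130) to (311,199), which puts its centre at about (.678,.044). The top-view value was about 4 mm low in x because the visible side face biased it. I'm using the corrected position.

Request:
drive_tool(steps=[[4, -1.4, -1.0, 0, 1], [4, 0, 0, 0, 1], [4, 0, 0, 0, 1], [4, 0, 0, 0, 1], [2.5, 0, 0, 0, 1], [1.5, 0, 0, 0, 1], [1, 0, 0, 0, 1], [0.5, 0, 0, 0, 1], [0, 0, 0, 0, 1], [0, 0, 0, 0, 1]])

```text
time: 3.65
eef_pos: [0.6801, 0.0439, 0.018]
tcp_rot: [0.69, -0.159, -0.688, -0.159]
contact_force: [-0.5, -0.3, -0.3]
opening: 0.999
```

```bash
python3 -c "
from h import *
plan(.678,.044,.014,-116)"
```

```text
at [0.6801 0.0439 0.018 ] psi -115.9 turn 0.1 x 0.40 y 0.08 z 0.19 open 0.999 t 3.65 F [-0.5 -0.3 -0.3]
```

Request:
drive_tool(steps=[[0.3, 0, 0, 0, 1], [0, 0, 0, 0, 0.5], [0, 0, 0, 0, 0.3], [0, 0, 0, 0, 0.2], [0, 0, 0, 0, 0.1], [0, 0, 0, 0, 0], [0, 0, 0, 0, 0], [0, 0, 0, 0, 0], [0, 0, 0, 0, 0], [0, 0, 0, 0, 0]], force=40)

```text
time: 4.65
eef_pos: [0.679, 0.0442, 0.0135]
tcp_rot: [0.689, -0.159, -0.689, -0.159]
contact_force: [-0.5, 0.5, 1.9]
opening: 0.274
```

Request:
drive_tool(steps=[[-1, 0, 0, 0, 0], [-2, 0, 0, 0, 0], [-4, 0, 0, 0, 0], [-4, 0, 0, 0, 0], [0, 0, 0, 0, 0], [0, 0, 0, 0, 0]])

```text
time: 5.25
eef_pos: [0.6795, 0.0439, 0.1251]
tcp_rot: [0.69, -0.159, -0.688, -0.159]
contact_force: [0.0, -0.5, -1.2]
opening: 0.271
```

```bash
python3 -c "
from h import *
plan(.597,-.208,.127,-84.6)
shot('wrist','w2.png')"
```

```text
at [0.6795 0.0439 0.1251] psi -115.9 turn -31.3 x -0.19 y 24.30 z 10.59 open 0.271 t 5.25 F [ 0.  -0.5 -1.2]
```

View pics/w2.png

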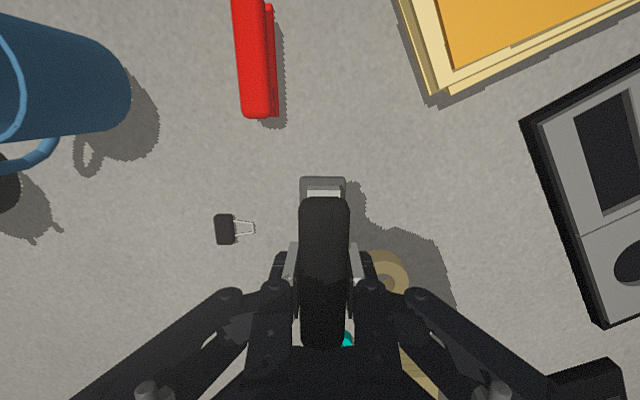

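The stapler is held level. I'll check where its centre sits along its length and where the slot appears in the wrist view.

```bash
python3 - <<'E'
from h import *
c=load('w2.png'); zt=.1251+.0285
u=np.array([np.cos(np.radians(-26)),np.sin(np.radians(-26))])
for v in (198,345): p=p2w(c,324,v,zt); print(p.round(4),'along',((p[:2]-[.6795,.0439])@u).round(4))
p=p2w(c,323,178,zt-.042); print('base end along',((p[:2]-[.6795,.0439])@u).round(4))
E
```

```text
[0.7194 0.0248 0.1536] along 0.0442
[0.6466 0.06   0.1536] along -0.0366
base end along 0.0422
```

Request:
drive_tool(steps=[[0, 0, 0, -7.8, 0], [0, 0, 0, -7.8, 0], [0, 0, 0, -7.8, 0], [0, 0, 0, -7.9, 0]])

```text
time: 5.7
eef_pos: [0.6769, 0.0442, 0.1199]
tcp_rot: [-0.704, -0.035, 0.708, -0.035]
contact_force: [0.2, -0.5, -1.1]
opening: 0.271
```

Request:
drive_tool(steps=[[0, 4, 1.7, 0, 0], [0, 4, 1.7, 0, 0], [0, 4, 1.8, 0, 0], [0, 4, 1.8, 0, 0], [0, 4, 1.8, 0, 0], [0, 4, 1.8, 0, 0], [0, 0, 0, 0, 0], [0, 0, 0, 0, 0]])

```text
time: 6.5
eef_pos: [0.5941, -0.205, 0.1208]
tcp_rot: [-0.705, -0.033, 0.708, -0.031]
contact_force: [-0.6, 0.4, -2.9]
opening: 0.271
```

```bash
python3 - <<'E'
from h import *
plan(.597,-.208,.03,-84.6)
c=shot('wrist','w3.png')
for z in (.017,): 
  for p in [(.597,-.208),(.606,-.3045),(.473,-.219),(.4818,-.3157)]: print(w2p(c,[*p,z]).round(0))
E
```

```text
at [ 0.5941 -0.205   0.1208] psi -84.8 turn -0.2 x 9.08 y 0.32 z -0.26 open 0.271 t 6.5 F [-0.6  0.4 -2.9]
[328. 195.]
[433. 195.]
[327. 306.]
[418. 306.]
```

View pics/w3.png

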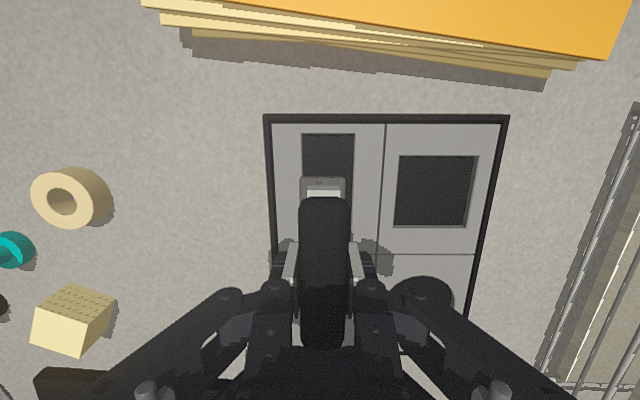

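The wrist view shows the slot centred laterally at about (328,·), and the square recess centre at (436,191) against a predicted (433,195). The map holds to about 3 mm, so I'm lowering.

Request:
drive_tool(steps=[[0, 0.3, -0.2, 0, 0], [3, 0, 0, 0, 0], [3, 0, 0, 0, 0], [2, 0, 0, 0, 0], [1, 0, 0, 0, 0], [0, 0, 0, 0, 0], [0, 0, 0, 0, 0], [0, 0, 0, 0, 0]])

```text
time: 7.35
eef_pos: [0.5995, -0.2079, 0.0351]
tcp_rot: [0.707, 0.033, -0.705, 0.034]
contact_force: [-0.1, -0.2, -1.1]
opening: 0.275
```

```bash
python3 - <<'E'
from h import *
plan(.597,-.208,.0225,-84.6)
c=shot('scene','s3.png')
b=cv2.resize(c['frame'][100:220,140:330,::-1],None,fx=4,fy=4,interpolation=cv2.INTER_CUBIC); cv2.imwrite('pics/s3c.png',cv2.convertScaleAbs(b,alpha=1.4))
E
```

```text
at [ 0.5995 -0.2079  0.0351] psi -84.6 turn 0.0 x 1.26 y -0.02 z 0.25 open 0.275 t 7.35 F [-0.1 -0.2 -1.1]
```

View pics/s3c.png

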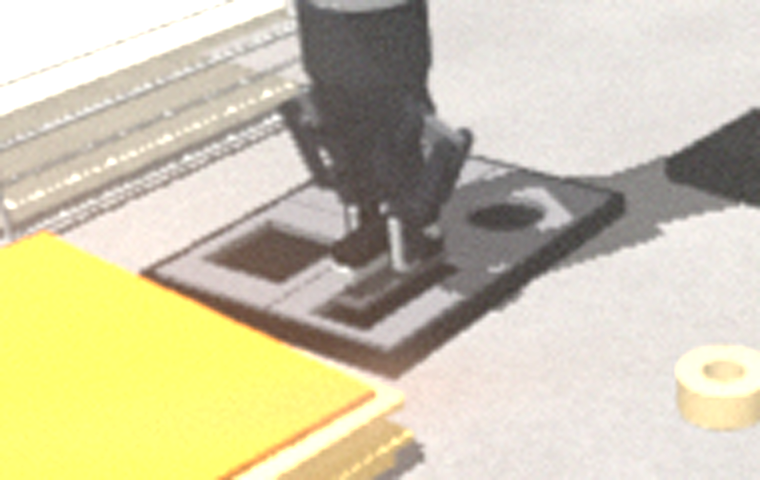

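The stapler is lined up over its slot. Lowering to the floor.

Request:
drive_tool(steps=[[0.4, 0, 0.2, 0, 0], [0.4, 0, 0, 0, 0], [0.2, 0, 0, 0, 0], [0.1, 0, 0, 0, 0], [0.1, 0, 0, 0, 0], [0, 0, 0, 0, 0], [0, 0, 0, 0, 0]])

```text
time: 8.1
eef_pos: [0.5959, -0.2078, 0.0225]
tcp_rot: [-0.706, -0.033, 0.707, -0.033]
contact_force: [-4.5, 1.6, 5.1]
opening: 0.271
```

Request:
drive_tool(steps=[[0, 0, 0, 0, 0.3], [0, 0, 0, 0, 0.35], [0, 0, 0, 0, 0.45], [0, 0, 0, 0, 0.5], [0, 0, 0, 0, 0.5], [-1, 0, 0, 0, 0.5], [-3, 0, 0, 0, 0.6], [-4, 0, 0, 0, 0.8], [-4, 0, 0, 0, 1], [0, 0, 0, 0, 1]])

```text
time: 9.1
eef_pos: [0.6003, -0.2099, 0.1503]
tcp_rot: [0.711, 0.03, -0.702, 0.036]
contact_force: [0.4, -0.4, 0.8]
opening: 1.002
```

```bash
python3 - <<'E'
from h import *
plan(.574,.031,.14,-84.6)
c=shot('wrist','w4.png'); cv2.imwrite('pics/w4c.png',cv2.resize(c['frame'][80:320,:,::-1],(800,300)))
E
```

```text
at [ 0.6003 -0.2099  0.1503] psi -84.6 turn -0.0 x 1.03 y -24.23 z 0.36 open 1.002 t 9.1 F [ 0.4 -0.4  0.8]
```

View pics/w4c.png

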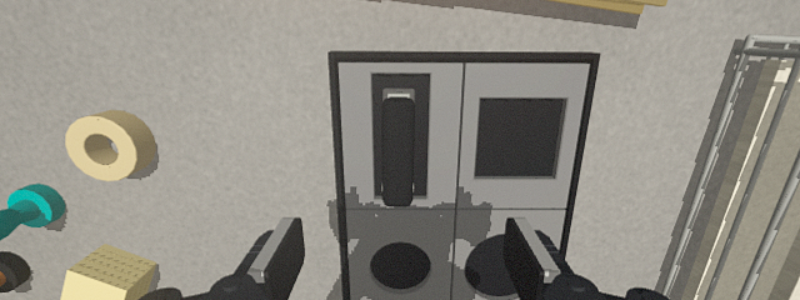

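```bash
python3 - <<'E'
from h import *
c=load('w4.png')
def P(x,y,z): return p2w(c,x*.8,80+y*.8,z)[:2].round(4)
print('arm top far/near',P(398,98,.051),P(397,206,.051),'base far',P(398,89,.012))
print('slot far/near edge',P(400,73,.017),P(400,198,.017), 'sides',P(371,135,.017),P(430,135,.017))
print('square',[P(*p,.017) for p in [(480,98),(565,99),(557,178),(476,175)]])
print('small',P(400,266,.017),'block top', [P(*p,.04) for p in [(101,246),(157,261)]])
E
```

```text
arm top far/near [ 0.6386 -0.2024] [ 0.5555 -0.2091] base far [ 0.639  -0.2021]
slot far/near edge [ 0.6522 -0.2025] [ 0.5458 -0.2122] sides [ 0.6003 -0.1834] [ 0.6047 -0.2315]
square [array([ 0.6386, -0.2675]), array([ 0.6441, -0.335 ]), array([ 0.5767, -0.3443]), array([ 0.5731, -0.2747])]
small [ 0.4762 -0.2185] block top [array([0.4909, 0.0321]), array([ 0.4801, -0.0122])]
```

Request:
drive_tool(steps=[[0, -4.8, 0, 0, 1], [0, -4.8, 0, 0, 1], [0, -4.8, 0.1, 0, 1], [0, -4.8, 0.1, 0, 1], [0, -4.8, 0.1, 0, 1], [0, 0, 0, 0, 1], [0, 0, 0, 0, 1]])

```text
time: 9.85
eef_pos: [0.5698, 0.032, 0.1404]
tcp_rot: [-0.706, -0.034, 0.707, -0.034]
contact_force: [-0.8, 0.6, 0.2]
opening: 1.002
```

```bash
python3 - <<'E'
from h import *
plan(.574,.031,.008,-84.6)
c=shot('wrist','w5.png'); 
print(w2p(c,[.574,.031,.025]),w2p(c,[.433,.0494,.04]),w2p(c,[.43,.1605,.055]))
E
```

```text
at [0.5698 0.032  0.1404] psi -84.5 turn 0.1 x 13.24 y 0.14 z -0.41 open 1.002 t 9.85 F [-0.8  0.6  0.2]
[325.1638177  189.79166677] [295.07342979 317.88077718] [183.67066242 322.41239632]
```

View pics/w5.png

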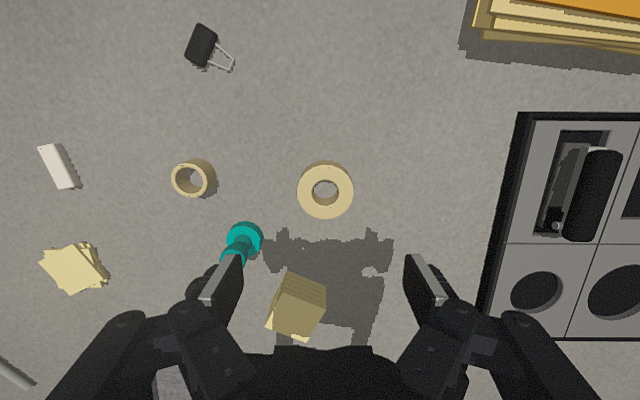

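The stapler sits in its slot at about (.597,-.206), against a slot centre of (.599,-.207). The tape is at (325,192), within 2 px of the prediction. Descending on it.

Request:
drive_tool(steps=[[3, 0.1, -0.3, 0, 1], [3, 0, 0, 0, 1], [3, 0, 0, 0, 1], [2, 0, 0, 0, 1], [1, 0, 0, 0, 1], [0.8, 0, 0, 0, 1], [0.4, 0, 0, 0, 1], [0, 0, 0, 0, 1], [0, 0, 0, 0, 1]])

```text
time: 10.8
eef_pos: [0.5746, 0.03, 0.0103]
tcp_rot: [0.707, 0.033, -0.706, 0.033]
contact_force: [0.3, -1.0, 1.3]
opening: 1.0
```

Request:
drive_tool(steps=[[0, 0, 0, 0, 0.8], [0, 0, 0, 0, 0.6], [0, 0, 0, 0, 0.5], [0, 0, 0, 0, 0.4], [0, 0, 0, 0, 0.3], [0, 0, 0, 0, 0.2], [0, 0, 0, 0, 0], [0, 0, 0, 0, 0]])

```text
time: 11.6
eef_pos: [0.5746, 0.0302, 0.0105]
tcp_rot: [0.707, 0.033, -0.706, 0.033]
contact_force: [-1.6, -0.5, 4.8]
opening: 0.628
```

Request:
drive_tool(steps=[[-1, 0, 0, 0, 0], [-2, 0, 0, 0, 0], [-4, 0, 0, 0, 0], [-4, 0, 0, 0, 0], [0, 0, 0, 0, 0], [0, 0, 0, 0, 0]])

```text
time: 12.2
eef_pos: [0.5742, 0.0301, 0.1206]
tcp_rot: [0.707, 0.033, -0.706, 0.033]
contact_force: [0.3, -0.4, -1.7]
opening: 0.635
```

```bash
python3 - <<'E'
from h import *
plan(.4828,-.3155,.12,-84.6)
c=shot('wrist','w6.png'); cv2.imwrite('pics/w6c.png',cv2.resize(c['frame'][100:,:,::-1],(640,300)))
s,p,a=st(); print(w2p(c,[p[0],p[1],p[2]+.0145]))
E
```

```text
at [0.5742 0.0301 0.1206] psi -84.6 turn -0.0 x 0.06 y 33.55 z 12.35 open 0.635 t 12.2 F [ 0.3 -0.4 -1.7]
[323.86829908 269.8835389 ]
```

View pics/w6c.png

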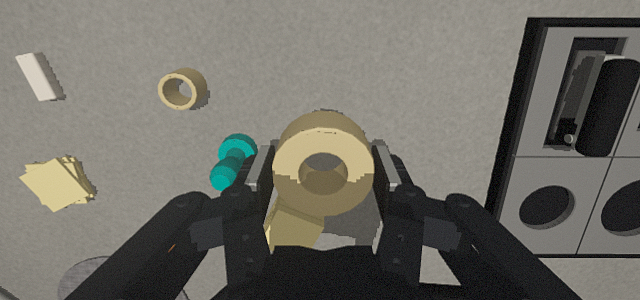

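The tape is held level and centred. Carrying it to the big round recess.

Request:
drive_tool(steps=[[0, 4.2, 1.5, 0, 0], [0, 4.2, 1.5, 0, 0], [0, 4.2, 1.6, 0, 0], [0, 4.2, 1.6, 0, 0], [0, 4.2, 1.5, 0, 0], [0, 4.2, 1.5, 0, 0], [0, 4.2, 1.6, 0, 0], [0, 4.2, 1.5, 0, 0], [0, 0, 0, 0, 0], [0, 0, 0, 0, 0]])

```text
time: 13.25
eef_pos: [0.4812, -0.3157, 0.1169]
tcp_rot: [-0.705, -0.034, 0.707, -0.031]
contact_force: [0.9, 0.3, -1.6]
opening: 0.626
```

Request:
drive_tool(steps=[[3, 0, 0, 0, 0], [3, 0, 0, 0, 0], [1.5, 0, 0, 0, 0], [0.6, 0, 0, 0, 0], [0, 0, 0, 0, 0], [0, 0, 0, 0, 0]])

```text
time: 13.85
eef_pos: [0.4836, -0.3161, 0.0395]
tcp_rot: [0.707, 0.033, -0.706, 0.034]
contact_force: [-0.2, 0.3, -0.9]
opening: 0.631
```

```bash
python3 - <<'E'
from h import *
plan(.4828,-.3155,.0195,-84.6)
c=shot('wrist','w7.png'); cv2.imwrite('pics/w7c.png',c['frame'][100:,200:500,::-1])
E
```

```text
at [ 0.4836 -0.3161  0.0395] psi -84.6 turn 0.0 x 2.00 y -0.07 z 0.08 open 0.631 t 13.85 F [-0.2  0.3 -0.9]
```

View pics/w7c.png

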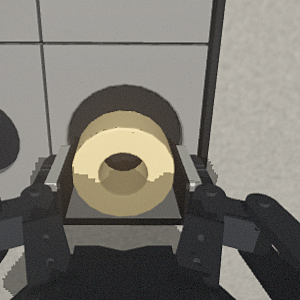

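The roll is laterally centred over the recess. Lowering.

Request:
drive_tool(steps=[[0.6, 0, 0, 0, 0], [0.5, 0, 0, 0, 0], [0.4, 0, 0, 0, 0], [0.3, 0, 0, 0, 0], [0.1, 0, 0, 0, 0], [0.1, 0, 0, 0, 0], [0, 0, 0, 0, 0], [0, 0, 0, 0, 0]])

```text
time: 14.7
eef_pos: [0.4825, -0.3158, 0.0196]
tcp_rot: [-0.706, -0.034, 0.707, -0.033]
contact_force: [-3.2, 3.6, 6.9]
opening: 0.628
```

Request:
drive_tool(steps=[[0, 0, 0, 0, 0.68], [0, 0, 0, 0, 0.75], [0, 0, 0, 0, 0.85], [0, 0, 0, 0, 0.9], [-1, 0, 0, 0, 0.9], [-3, 0, 0, 0, 1], [-4, 0, 0, 0, 1], [-4, 0, 0, 0, 1], [0, 0, 0, 0, 1], [0, 0, 0, 0, 1]])

```text
time: 15.7
eef_pos: [0.4835, -0.3165, 0.1405]
tcp_rot: [0.707, 0.032, -0.705, 0.034]
contact_force: [0.1, 0.1, -0.5]
opening: 1.003
```

```bash
python3 - <<'E'
from h import *
plan(.433,.0494,.14,-109.8)
c=shot('top','t8.png'); cv2.imwrite('pics/t8c.png',cv2.convertScaleAbs(cv2.resize(c['frame'][165:295,270:480,::-1],None,fx=3.8,fy=3.8,interpolation=cv2.INTER_CUBIC),alpha=1.5))
E
```

```text
at [ 0.4835 -0.3165  0.1405] psi -84.6 turn 25.2 x 0.05 y -32.72 z 17.15 open 1.003 t 15.7 F [ 0.1  0.1 -0.5]
```

View pics/t8c.png

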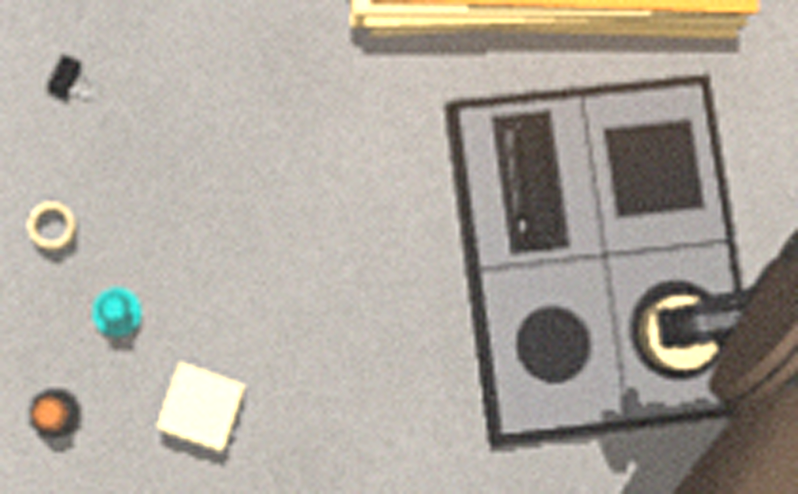

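Stapler and roll are both in their recesses. Next is the note block.

Request:
drive_tool(steps=[[0, 0, 0, 8.4, 1], [0, 0, 0, 8.4, 1], [0, 0, 0, 8.4, 1], [0, 0, 0, 0, 1]])

```text
time: 16.15
eef_pos: [0.4817, -0.3149, 0.1362]
tcp_rot: [-0.695, 0.121, 0.698, 0.122]
contact_force: [-0.0, -0.2, 0.9]
opening: 0.999
```

Request:
drive_tool(steps=[[0, -4.1, 2.1, 0, 1], [0, -4.1, 2.1, 0, 1], [0, -4.1, 2.1, 0, 1], [0, -4.1, 2.1, 0, 1], [0, -4.1, 2.2, 0, 1], [0, -4.1, 2.2, 0, 1], [0, -4.1, 2.2, 0, 1], [0, -4.1, 2.2, 0, 1], [0, 0, 0, 0, 1], [0, 0, 0, 0, 1]])

```text
time: 17.15
eef_pos: [0.4314, 0.052, 0.1375]
tcp_rot: [-0.696, 0.12, 0.697, 0.12]
contact_force: [-0.3, -0.5, -0.9]
opening: 1.003
```

```bash
python3 - <<'E'
from h import *
plan(.433,.0494,.012,-109.8)
c=shot('wrist','w9.png')
b=c['frame'][:,:,::-1].copy()
t=np.radians(-19.8); ex=np.array([np.cos(t),np.sin(t)])*.025; ey=np.array([-np.sin(t),np.cos(t)])*.025
q=np.array([w2p(c,[*(np.array([.433,.0494])+i*ex+j*ey),.04]) for i,j in [(1,1),(1,-1),(-1,-1),(-1,1)]])
cv2.polylines(b,[q.round().astype(int)],True,(0,0,255)); print(q.round(0))
cv2.imwrite('pics/w9c.png',b[150:])
E
```

```text
at [0.4314 0.052  0.1375] psi -109.5 turn 0.3 x 12.55 y 0.19 z -0.24 open 1.003 t 17.15 F [-0.3 -0.5 -0.9]
[[297. 170.]
 [355. 170.]
 [352. 223.]
 [299. 222.]]
```

View pics/w9c.png

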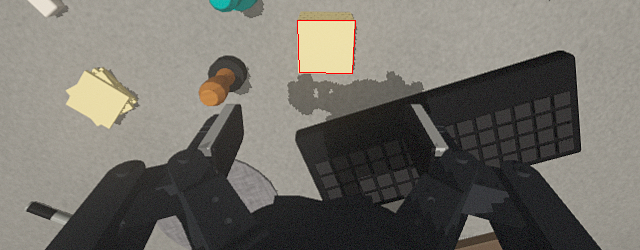

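The block's top face matches the projected square exactly. Descending.

Request:
drive_tool(steps=[[3, 0.2, -0.2, 0, 1], [3, 0, 0, 0, 1], [3, 0, 0, 0, 1], [2, 0, 0, 0, 1], [1, 0, 0, 0, 1], [0.5, 0, 0, 0, 1], [0, 0, 0, 0, 1], [0, 0, 0, 0, 1]])

```text
time: 18.0
eef_pos: [0.4344, 0.048, 0.0143]
tcp_rot: [0.697, -0.122, -0.696, -0.122]
contact_force: [0.2, 0.7, -0.2]
opening: 1.0
```

Request:
drive_tool(steps=[[0, 0, 0, 0, 0.8], [0, 0, 0, 0, 0.6], [0, 0, 0, 0, 0.5], [0, 0, 0, 0, 0.4], [0, 0, 0, 0, 0.3], [0, 0, 0, 0, 0.2], [0, 0, 0, 0, 0], [0, 0, 0, 0, 0]])

```text
time: 18.8
eef_pos: [0.4342, 0.0485, 0.0142]
tcp_rot: [0.697, -0.122, -0.696, -0.122]
contact_force: [-0.2, -0.4, 6.2]
opening: 0.579
```

Request:
drive_tool(steps=[[-1, 0, 0, 0, 0], [-2, 0, 0, 0, 0], [-4, 0, 0, 0, 0], [-4, 0, 0, 0, 0], [0, 0, 0, -8.4, 0], [0, 0, 0, -8.4, 0], [0, 0, 0, -8.4, 0], [0, 0, 0, 0, 0]])

```text
time: 19.6
eef_pos: [0.4328, 0.0486, 0.1233]
tcp_rot: [-0.706, -0.033, 0.707, -0.033]
contact_force: [0.2, 0.4, -0.7]
opening: 0.582
```

```bash
python3 - <<'E'
from h import *
plan(.607,-.3045,.13,-84.6)
E
```

```text
at [0.4328 0.0486 0.1233] psi -84.6 turn -0.0 x -0.67 y 36.79 z -14.02 open 0.582 t 19.6 F [ 0.2  0.4 -0.7]
```

Request:
drive_tool(steps=[[0, 4.1, -1.6, 0, 0], [0, 4.1, -1.6, 0, 0], [0, 4.1, -1.6, 0, 0], [0, 4.1, -1.6, 0, 0], [0, 4.1, -1.6, 0, 0], [0, 4.1, -1.5, 0, 0], [0, 4.1, -1.5, 0, 0], [0, 4.1, -1.5, 0, 0], [0, 4.0, -1.5, 0, 0], [0, 0, 0, 0, 0]])

```text
time: 20.6
eef_pos: [0.6082, -0.3096, 0.1227]
tcp_rot: [0.707, 0.03, -0.706, 0.031]
contact_force: [0.6, -0.6, -1.0]
opening: 0.578
```

Request:
drive_tool(steps=[[3, 0, 0, 0, 0], [3, 0, 0, 0, 0], [1.5, 0, 0, 0, 0], [0.5, 0, 0, 0, 0], [0, 0, 0, 0, 0], [0, 0, 0, 0, 0]])

```text
time: 21.2
eef_pos: [0.6082, -0.3052, 0.0451]
tcp_rot: [0.707, 0.032, -0.706, 0.034]
contact_force: [-0.3, -0.3, -0.2]
opening: 0.576
```

```bash
python3 - <<'E'
from h import *
plan(.607,-.3045,.0235,-84.6)
E
```

```text
at [ 0.6082 -0.3052  0.0451] psi -84.6 turn -0.0 x 2.16 y -0.08 z 0.11 open 0.576 t 21.2 F [-0.3 -0.3 -0.2]
```

Request:
drive_tool(steps=[[0.6, 0, 0, 0, 0], [0.6, 0, 0, 0, 0], [0.4, 0, 0, 0, 0], [0.3, 0, 0, 0, 0], [0.15, 0, 0, 0, 0], [0.1, 0, 0, 0, 0], [0, 0, 0, 0, 0], [0, 0, 0, 0, 0]])

```text
time: 22.0
eef_pos: [0.6072, -0.3048, 0.0233]
tcp_rot: [-0.706, -0.033, 0.707, -0.033]
contact_force: [-3.5, 2.6, 6.3]
opening: 0.577
```

Request:
drive_tool(steps=[[0, 0, 0, 0, 0.62], [0, 0, 0, 0, 0.7], [0, 0, 0, 0, 0.8], [0, 0, 0, 0, 0.8], [-1, 0, 0, 0, 0.8], [-3, 0, 0, 0, 0.8], [-4, 0, 0, 0, 0.8], [-4, 0, 0, 0, 0.8], [0, 0, 0, 0, 0.8], [0, 0, 0, 0, 0.8]])

```text
time: 23.0
eef_pos: [0.6082, -0.3054, 0.1445]
tcp_rot: [0.708, 0.032, -0.705, 0.034]
contact_force: [0.3, 0.1, 0.0]
opening: 0.803
```

```bash
python3 - <<'E'
from h import *
c=load('w9.png')
# stamp in w9: base circle and bulb top (full-frame rows = crop+150)
print('base',p2w(c,229,222,.014),'bulb',p2w(c,212,243,.055))
plan(.431,.1605,.15,-123)
E
```

```text
base [0.4323484  0.15477844 0.014     ] bulb [0.43090311 0.15801026 0.055     ]
at [ 0.6082 -0.3054  0.1445] psi -84.6 turn 38.4 x -0.55 y -29.43 z 40.24 open 0.803 t 23.0 F [0.3 0.1 0. ]
```

Request:
drive_tool(steps=[[0, 0, 0, 7.7, 0.8], [0, 0, 0, 7.7, 0.8], [0, 0, 0, 7.7, 0.8], [0, 0, 0, 7.7, 0.8], [0, 0, 0, 7.6, 0.8], [0, 0, 0, 0, 0.8]])

```text
time: 23.6
eef_pos: [0.6062, -0.3041, 0.1395]
tcp_rot: [-0.677, 0.2, 0.679, 0.201]
contact_force: [-0.3, -0.8, -0.6]
opening: 0.802
```

Request:
drive_tool(steps=[[0, -2.7, 3.7, 0, 0.8], [0, -2.7, 3.7, 0, 0.8], [0, -2.7, 3.7, 0, 0.8], [0, -2.7, 3.7, 0, 0.8], [0, -2.7, 3.7, 0, 0.8], [0, -2.7, 3.6, 0, 0.8], [0, -2.7, 3.6, 0, 0.8], [0, -2.7, 3.6, 0, 0.8], [0, -2.6, 3.6, 0, 0.8], [0, -2.6, 3.6, 0, 0.8]])

```text
time: 24.6
eef_pos: [0.4456, 0.1203, 0.141]
tcp_rot: [-0.678, 0.2, 0.679, 0.2]
contact_force: [0.4, -0.0, 0.2]
opening: 0.798
```

Request:
drive_tool(steps=[[0, -2.6, 3.7, 0, 0.8], [0, 0, 0, 0, 0.8], [0, 0, 0, 0, 0.8]])

```text
time: 24.9
eef_pos: [0.4295, 0.1615, 0.1411]
tcp_rot: [-0.678, 0.2, 0.679, 0.199]
contact_force: [-0.1, 0.1, -0.1]
opening: 0.801
```

```bash
python3 - <<'E'
from h import *
plan(.431,.1595,.027,-123)
c=shot('wrist','w10.png'); b=c['frame'][:,:,::-1].copy()
for x,y,z,r in [(.431,.1595,.014,.019),(.431,.1595,.05,.0125)]:
    q=np.array([w2p(c,[x+r*np.cos(t),y+r*np.sin(t),z]) for t in np.linspace(0,6.28,30)]).round().astype(int); cv2.polylines(b,[q],True,(0,0,255)); print(q.mean(0))
cv2.imwrite('pics/w10c.png',cv2.resize(b[100:300,150:450],None,fx=2,fy=2))
E
```

```text
at [0.4295 0.1615 0.1411] psi -122.7 turn 0.3 x 11.41 y 0.08 z -0.24 open 0.801 t 24.9 F [-0.1  0.1 -0.1]
[323.9        186.83333333]
[324.16666667 198.83333333]
```

View pics/w10c.png

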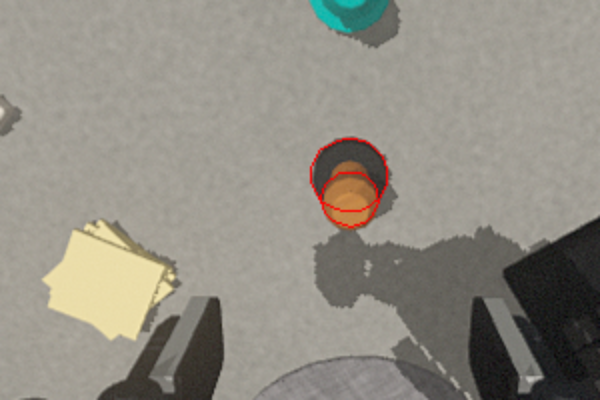

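The projected base and bulb outlines match the stamp, and the pad is about 100 mm clear. Descending.

Request:
drive_tool(steps=[[3, 0.1, -0.2, 0, 0.8], [3, 0, 0, 0, 0.8], [2.5, 0, 0, 0, 0.8], [1.5, 0, 0, 0, 0.8], [1, 0, 0, 0, 0.8], [0.4, 0, 0, 0, 0.8], [0, 0, 0, 0, 0.8], [0, 0, 0, 0, 0.8]])

```text
time: 25.75
eef_pos: [0.4325, 0.1587, 0.0286]
tcp_rot: [0.678, -0.201, -0.677, -0.201]
contact_force: [-1.0, -0.0, 0.9]
opening: 0.801
```

Request:
drive_tool(steps=[[0, 0, 0, 0, 0.6], [0, 0, 0, 0, 0.4], [0, 0, 0, 0, 0.3], [0, 0, 0, 0, 0.2], [0, 0, 0, 0, 0.1], [0, 0, 0, 0, 0], [0, 0, 0, 0, 0], [0, 0, 0, 0, 0], [0, 0, 0, 0, 0]], force=25)

```text
time: 26.65
eef_pos: [0.4319, 0.1588, 0.0283]
tcp_rot: [0.678, -0.201, -0.678, -0.201]
contact_force: [-1.0, -1.4, 5.5]
opening: 0.27
```

Request:
drive_tool(steps=[[-1, 0, 0, 0, 0], [-2, 0, 0, 0, 0], [-4, 0, 0, 0, 0], [-3, 0, 0, 0, 0], [0, 0, 0, 0, 0], [0, 0, 0, 0, 0]])

```text
time: 27.25
eef_pos: [0.4317, 0.159, 0.1284]
tcp_rot: [0.678, -0.201, -0.677, -0.201]
contact_force: [-0.5, -0.4, -1.2]
opening: 0.274
```

```bash
python3 - <<'E'
from h import *
plan(.474,-.219,.13,-123)
E
```

```text
at [0.4317 0.159  0.1284] psi -123.0 turn -0.0 x -0.16 y 29.40 z -24.14 open 0.274 t 27.25 F [-0.5 -0.4 -1.2]
```

Request:
drive_tool(steps=[[0, 3.3, -2.7, 0, 0], [0, 3.3, -2.7, 0, 0], [0, 3.3, -2.7, 0, 0], [0, 3.3, -2.7, 0, 0], [0, 3.3, -2.7, 0, 0], [0, 3.3, -2.7, 0, 0], [0, 3.2, -2.6, 0, 0], [0, 3.2, -2.6, 0, 0], [0, 3.2, -2.7, 0, 0], [0, 0, 0, 0, 0]])

```text
time: 28.25
eef_pos: [0.4729, -0.2227, 0.1262]
tcp_rot: [-0.677, 0.203, 0.678, 0.203]
contact_force: [1.3, -0.2, -0.7]
opening: 0.273
```

Request:
drive_tool(steps=[[3, 0, 0, 0, 0], [2, 0, 0, 0, 0], [1, 0, 0, 0, 0], [0.5, 0, 0, 0, 0], [0, 0, 0, 0, 0], [0, 0, 0, 0, 0]])

```text
time: 28.85
eef_pos: [0.4739, -0.219, 0.0635]
tcp_rot: [0.678, -0.201, -0.678, -0.201]
contact_force: [0.9, -0.4, -0.6]
opening: 0.276
```

```bash
python3 - <<'E'
from h import *
plan(.474,-.219,.0375,-123)
c=shot('wrist','w11.png'); d=shot('scene','s11.png')
a=cv2.resize(c['frame'][100:350,170:470,::-1],(480,400)); b=cv2.resize(d['frame'][90:210,160:310,::-1],(500,400))
a=cv2.resize(a,(400,400)); b=cv2.resize(b,(400,400)); cv2.imwrite('pics/m11.png',cv2.convertScaleAbs(np.hstack([a,b]),alpha=1.4))
E
```

```text
at [ 0.4739 -0.219   0.0635] psi -123.0 turn -0.0 x 2.60 y -0.00 z -0.00 open 0.276 t 28.85 F [ 0.9 -0.4 -0.6]
```

View pics/m11.png

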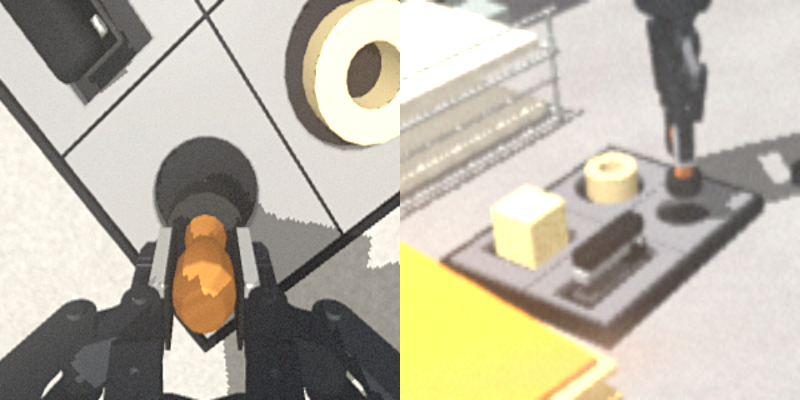

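The stamp hangs upright over its recess, and the block, roll and stapler are in theirs. That was the last picture view; further checks will be numeric.

Request:
drive_tool(steps=[[0.8, 0, 0, 0, 0], [0.7, 0, 0, 0, 0], [0.5, 0, 0, 0, 0], [0.3, 0, 0, 0, 0], [0.2, 0, 0, 0, 0], [0.1, 0, 0, 0, 0], [0.05, 0, 0, 0, 0], [0, 0, 0, 0, 0], [0, 0, 0, 0, 0]])

```text
time: 29.85
eef_pos: [0.4737, -0.2193, 0.0374]
tcp_rot: [0.678, -0.201, -0.678, -0.201]
contact_force: [-2.0, 0.7, 5.6]
opening: 0.275
```

Request:
drive_tool(steps=[[0, 0, 0, 0, 0.32], [0, 0, 0, 0, 0.4], [0, 0, 0, 0, 0.5], [0, 0, 0, 0, 0.5], [-1, 0, 0, 0, 0.5], [-3, 0, 0, 0, 0.5], [-4, 0, 0, 0, 0.5], [-4, 0, 0, 0, 0.5], [-4, 0, 0, 0, 0.5], [0, 0, 0, 0, 0.5]])

```text
time: 30.85
eef_pos: [0.4768, -0.2213, 0.2046]
tcp_rot: [0.683, -0.203, -0.673, -0.199]
contact_force: [1.0, 0.6, 0.8]
opening: 0.5
```

Request:
drive_tool(steps=[[0, -4, 0, 0, 0.5], [0, -4, 0, 0, 0.5], [0, -4, 0, 0, 0.5], [0, -4, 0, 0, 0.5], [0, -4, 0, 0, 0.5], [0, -4, 0, 0, 0.5], [0, -4, 0, 0, 0.5], [0, 0, 0, 0, 0.5], [0, 0, 0, 0, 0.5]])

```text
time: 31.75
eef_pos: [0.6258, 0.0166, 0.1959]
tcp_rot: [-0.678, 0.201, 0.678, 0.2]
contact_force: [0.2, -0.3, 0.3]
opening: 0.501
```

```bash
python3 - <<'E'
from h import *
plan(.474,-.219,.0375,-123)
c=shot('top','t12.png'); o=load('top0.png')
f=c['frame'].astype(int)
def cen(fr,m,x0,x1,y0,y1):
    ys,xs=np.nonzero(m(fr[y0:y1,x0:x1])); return (np.array([xs.mean()+x0,ys.mean()+y0]).round(1),len(xs)) if len(xs) else None
cream=lambda a:(a[...,0]-a[...,2]>25)&(a[...,0]>120)
wood=lambda a:(a[...,0]-a[...,2]>40)&(a[...,1]<130)
g=o['frame'].astype(int)
for n,m,b in [('used',cream,(270,300,212,238)),('pad',cream,(215,255,250,285))]: print(n,cen(g,m,*b),cen(f,m,*b))
r=cen(f,cream,425,465,190,225); print('block',r,p2w(c,*r[0],.049).round(4))
r=cen(f,cream,433,465,233,272); print('tape',r,p2w(c,*r[0],.034).round(4))
r=cen(f,wood,395,433,238,275); print('stamp bulb',r, r and p2w(c,*r[0],.064).round(4))
E
```

```text
at [0.6258 0.0166 0.1959] psi -122.9 turn 0.1 x 15.84 y 28.03 z -0.10 open 0.501 t 31.75 F [ 0.2 -0.3  0.3]
used (array([283.2, 223.6]), 73) (array([283. , 223.6]), 75)
pad (array([234. , 267.1]), 384) (array([234. , 267.1]), 388)
block (array([444.4, 207.8]), 330) [ 0.6047 -0.3029  0.049 ]
tape (array([449.5, 252. ]), 236) [ 0.4788 -0.3145  0.034 ]
stamp bulb (array([418., 255.]), 67) [ 0.4718 -0.2151  0.064 ]
```

```bash
python3 -c "
from plant import sign_off
print(sign_off())"
```

```text
the job is handed in; nothing more can be done
None
```

I restocked the caddy with all four items and handed the job in at about 32 s on the robot's clock. Sign-off gave no verdict, so whether it passed is not confirmed.

Each item was lowered until the floor pushed back with 5 to 7 N, within 1 mm of the expected height, and only then released.

| Item | Measured position (x, y) | Recess centre (x, y) |
|---|---|---|
| Stapler | .597, -.206 | .599, -.207 |
| Note block | .605, -.303 | .607, -.3045 |
| Tape roll | .479, -.3145 | .4828, -.3155 |
| Stamp bulb | .472, -.215 | .474, -.219 |

- **Fit:** every offset is about 4 mm or less, against the 15 mm limit. The stapler was measured with the wrist camera right after it was placed. The other three come from the final top picture.
- **Look-alikes:** the used-up roll and the leftover pad moved at most 0.2 pixels between the first and last top pictures. I did not touch the red stapler or the turquoise stamp.
- **Disagreements:** the first top-view reading of the stapler was about 4 mm too low in x. I corrected it from the wrist camera before gripping.
- **Not checked by eye:** all 16 picture views were used before the stamp was released. Its final upright pose rests on the bulb's position matching and the floor contact.

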